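Clamp a jar in the one-handed cook's vice board

ROBOT

A 6-joint arm with a two-finger parallel gripper is mounted at the origin on a cart in front of the work surface, level with it; the furniture and walls round the work are solid. World frame = base frame: x ahead of the robot, y to its left, z up, the work surface at z = 0. Lengths are in m, angles in rad, forces in N, time in s.
With the tool pointing down it reaches from about 0.425 to 0.95 m from the base axis. Payload 3.5 kg.
Tool frame: the origin (TCP) lies on the centre line of the jaws, within the pads' length; the fingertips stand 25 mm ahead of it and the grasp point (between the pads) lies 6 mm ahead of it (ctrl.finger_overhang is the distance from the TCP to the fingertips, in m); z points along the fingers, y is the line along which they close (so a half turn about z gives the same grasp; the last joint's range is limited). The gripper opens to 85 mm and grips with 20 to 120 N. Pads are 22 mm wide; open, the fingers measure 114 mm over their backs; the gripper's body (76 mm by 85 mm) begins 54 mm behind the grasp point. The pads swing forward as they close: fully open they stand 13 mm farther back than shut.
Start: joints at [-1.381, 0.286, 1.577, -0, 1.279, -0.15], TCP at [0.225, -0.636, 0.216] pointing down, gripper open.
Joint ranges: [-2.77, 2.77], [-0.9, 2.22], [0.21, 2.48], [-1.53, 4.67], [0.24, 2.81], [-2.84, 2.84]. Speed limits (rad/s): [2.79, 2.79, 3.14, 3.14, 3.14, 3.14].

INTERFACE

Orientations are given as a unit quaternion [x, y, z, w].
In Python, from plant import get_state, imaging, job, ctrl gives the robot as it stands.
- The arm moves only by the tool jog_arm, never from a script. Its argument "increments" is a list of rows, each an object of numbers: "dx", "dy", "dz": the shift along the world's x, y, z each as a share of 12 cm, from -1 to 1; "ax", "ay", "az": the turn, a rotation vector about the world's x, y, z each as a share of pi/2 rad, from -1 to 1; "gripper": the gripper command: -1 is shut, 1 is fully open, values between are in proportion. A call has 1 to 10 rows; each row is the pose to reach, as a shift and turn from the pose commanded when the call began; what a row does not reach only later rows make up. A row lasts 1/10 s, in which the tool goes at most 50 mm and 8.59 degrees, less where a joint would pass 70% of its speed; a pose out of reach is approached as far as the arm can. A call with a number of a shift or a turn outside -1 to 1 is refused whole. A call with a gripper value outside its range is refused whole. The fingers move at their own pace and stop on an object; "force" is the grip in N (left out, the last holds). Time passes only in rows, so rows that repeat a pose let the fingers close. It gives the time, the measured TCP pose, the force, the opening and the grip force at its end, in the units of the state.
- get_state(): the state, without advancing time (a new reading comes with each control period).
- imaging.read_camera(name): name is "side" or "top"; returns a dict with "frame" (480x640x3 uint8, blue, green, red), "depth" (480x640 float32, m along the optical axis (not along the pixel's ray), 0 where there is no reading), "camera_matrix" (3x3 intrinsics, pixels), "extrinsics" (4x4, takes a point from camera to world coordinates). Camera axes: x right, y up, looking along -z (the intrinsics and any distortion apply to the point x, -y, -z); pixel columns grow to the right and rows downward; lengths in m; the calibration is good to about 2 mm. A picture is of the moment at which its call begins.
- job.sign_off(): hands the job in; it is judged then, once.
The state is a dict: "time": time; "qpos": joint angles; "dq": joint speeds; "joint_efforts": joint torques, N m; "eef_pos": TCP position; "tcp_rot": TCP orientation; "contact_force": force on the tool from outside, world axes, zero at the start; "wrist_torque": the same for the moment, N m; "opening": opening from 0.0 (shut) to 1.0 (fully open); "finger_force": force on a finger pad.
Only numpy, scipy, OpenCV 4.12 (cv2) and the standard library are available. Lean on these libraries where they do the work, as an engineer would, in place of code of your own. Each camera call takes 0.05 s, during which the arm holds its last target. There are 200 camera calls.

TASK

Clamp the red-lidded jar in the vice board so that it can be opened with one hand: stand it upright on the board in the fixed V jaw, squeeze the red lever and keep it squeezed while you slide the jaw along until its spring pad presses on the jar, then let the lever go and ease the jaw on towards the jar until the pawl drops into a notch and locks it. Neither crush the jar with the pad nor force the pawl against its notches, and leave the other things on the worktop alone.

Things in the scene. Friction and masses are not known exactly. Their poses are not given: they have to be found in the camera images.
- board: Beech vice board, 160 x 360 x 22 mm, screwed down. Origin under its centre, z up, its top 22 mm above the origin. Its y axis is the sliding direction: the fixed white V jaw stands at the +y end, the sliding jaw comes from the -y end. The near long edge (-x) carries the notched strip.
- seat (a point): Point on the board's top surface below the axis of the jar when it is fully nested in the V jaw (board frame x 0, y +85 mm). The V jaw is 45 mm high above the board's top and opens to -y, its smooth grey faces lie 40 degrees off square to y.
- jar: Closed glass jar with a red lid, 100 mm high; body 60 to 65 mm across (slightly facetted), lid 65 mm across over the top 12 mm: take it by the lid; about 0.3 kg. Origin at the centre of its underside, z up. It starts standing on the worktop, right of the board.
- grip (a point): On the sliding jaw, the midpoint between the two faces that the fingers pinch when the lever is squeezed home, 75 mm above the board's top; axes as the board's. 19 mm behind it (-y) is the back of the fixed grey upright grip. Both grips are 30 mm wide across the board and reach 92 mm above its top; the jaw plate in front is only 50 mm high. The released pad's face is 81 mm ahead (+y).
- jaw (a joint): Position of the sliding jaw along the board (m), grows towards the V jaw: board-frame y of the pad's face when the pad is not pressed in. The jaw starts parked between -0.06 and -0.02 and runs from -0.065 to 0.083; the pad meets a fully nested jar at about 0.053. It runs stiffly, with about 7.5 N of drag, and stays where it is left.
- lever (a joint): Angle of the red squeeze lever (rad): 0 = lever free and pawl right down in a notch (or in the long parking slot); about 0.12 = pawl standing on top of a tooth; 0.22 = squeezed home, pawl clear of the teeth (clear from 0.13 up). It is squeezed backwards (-y), towards the grey grip, and its spring takes 5 to 12 N at the height of the grip point.
- pad (a joint): How far the spring pad on the sliding jaw is pressed in (m): 0 = released, 0.026 = hard against its stop. It pushes with 4.5 N at first and 0.11 N more for each mm.
- pad_face: The black face of the spring pad, 74 mm wide, 30 mm high, centred 31 mm above the board's top. Origin moves with the pad: on the board's top surface, straight below the pad's face.
- pawl: The steel pawl at the near side of the jaw, fixed to the lever; a tooth 3.5 mm wide that drops 5 mm deep between the teeth of the strip. Origin on the lever's pivot pin; the tooth is 43 mm further along +y.
- rail: Steel rail (16 x 270 x 4 mm) along the board's near edge, origin under its centre. It carries a strip with a long parking slot, where the jaw starts, then seven square teeth at 16 mm pitch with 5.5 mm gaps; the lowered pawl stops the jaw both ways. The strip is screwed on through long slots: where its gaps lie differs by up to 8 mm either way from board to board and is not reported.
- tin: Bystander: food tin, 76 mm across, 58 high, at the back left. Origin at the centre of its underside.
- spice_a: Bystander: spice jar, 46 mm across, 106 high, at the back. Origin at the centre of its underside.
- spice_b: Bystander: spice jar, 46 mm across, 106 high, at the back. Origin at the centre of its underside.
- mug: Bystander: white spotted mug, 82 mm across, 91 high, at the back. Origin at the centre of its underside.
- timer: Bystander: red and white kitchen timer, 69 mm across, 54 high, in front of the sink. Origin at the centre of its underside.
- garlic: Bystander: garlic bulb, 60 mm across, in front of the sink. Origin at the centre of its underside.
- tomato: Bystander: tomato, 70 mm across, in front of the sink. Origin at the centre of its underside.
- lever_front (a point): Front (+y) face of the red lever at the height of grip, where the front finger presses. It is 31 mm ahead of grip with the lever free and about 19 mm when squeezed home, so the pinch narrows from 50 to 38 mm. Below the top of the jaw plate there is little room: keep fingertips 52 mm or more above the board's top.

How it is judged:
By the outcome, as a careful person would: the job done as asked, in the order asked, and still so for the second after the job is handed in, with the robot touching nothing.
It also fails if it takes over 66 s, if anything falls off the work surface, if the arm or the gripper's body presses on something with over 40 N, if the wrist force passes 120 N, or if a joint passes its speed limit or range.

## Working session

There is one attempt and no reset: what is moved stays moved. The work goes in short steps, Python scripts to look and compute and a tool call to move; the robot and the scene stay as the last step left them, time stands still between calls to the robot, and variables do not carry over. Pictures are saved under pics/ and viewed, at most 10 in all, crops included, and the job is handed in when it is done.

Besides the shell and the picture viewer there is one more tool, called after "Request:" by a JSON object that holds its "name" and its "arguments". jog_arm: Moves the arm, as the interface text tells. Shift numbers are shares of 12 cm and turn numbers shares of pi/2 rad, none past 1 either way. Its arguments: {"type":"object","properties":{"increments":{"type":"array"},"force":{"type":"number"}},"required":["increments"]}

```bash
mkdir -p pics
cat > h.py <<'E'
import numpy as np,cv2
from plant import get_state,imaging,job,ctrl
def cam(n,save=None):
    d=imaging.read_camera(n)
    if save: cv2.imwrite('pics/'+save,d['frame'])
    np.savez('/tmp/'+n+'.npz',**d)
    return d
def pts(d):
    K=np.array(d['camera_matrix']);E=np.array(d['extrinsics']);z=d['depth']
    v,u=np.mgrid[:480,:640]
    P=np.stack([(u-K[0,2])/K[0,0]*z,-(v-K[1,2])/K[1,1]*z,-z],-1)
    P=P@E[:3,:3].T+E[:3,3]; P[z==0]=np.nan
    return P
def ray(d,u,v,h):
    K=np.array(d['camera_matrix']);E=np.array(d['extrinsics'])
    r=E[:3,:3]@np.array([(u-K[0,2])/K[0,0],-(v-K[1,2])/K[1,1],-1]);o=E[:3,3]
    return o+r*(h-o[2])/r[2]
E
python3 - <<'E'
from h import *
for n in('top','side'):
    d=cam(n,n+'1.png');print(n,d['camera_matrix'],d['extrinsics'])
s=get_state();print(s)
E
```

```text
top [[433.14669673   0.         315.14529659]
 [  0.         433.14669673 238.64191125]
 [  0.           0.           1.        ]] [[-0.14287175  0.96792961 -0.20663962  0.40177795]
 [-0.98972907 -0.14075558  0.02498471 -0.17854466]
 [-0.00490224  0.20808684  0.97809807  1.19988904]
 [ 0.          0.          0.          1.        ]]
side [[563.62936835   0.         326.00112945]
 [  0.         563.62936835 237.1856009 ]
 [  0.           0.           1.        ]] [[ 0.14828797  0.85895917 -0.49010185 -0.21693103]
 [-0.98890775  0.13304879 -0.06602637 -0.28841366]
 [ 0.0084935   0.49445643  0.86916092  1.56989971]
 [ 0.          0.          0.          1.        ]]
{'time': 0.1, 'qpos': array([-1.38100879e+00,  2.87108414e-01,  1.57802755e+00,  8.03601871e-06,
        1.27864234e+00, -1.49989641e-01]), 'dq': array([-1.19645263e-03, -2.39036811e-03, -5.32404417e-04, -2.50800028e-05,
        2.64329538e-04, -5.58183912e-04]), 'joint_efforts': array([ 6.10283914e-04, -4.07296836e+01, -2.93699080e+01, -1.51623717e-04,
        3.42122286e-03,  3.47793666e-06]), 'eef_pos': array([ 0.22487734, -0.63576639,  0.21506631]), 'tcp_rot': array([ 9.85603218e-01,  1.69071295e-01, -1.78989434e-05, -1.09268686e-03]), 'contact_force': array([ 0.41022771, -0.11920597,  1.19383106]), 'wrist_torque': array([ 0.03229688, -0.00417195, -0.00324052]), 'finger_force': 0.0, 'opening': 1.001230910446318}
```

View pics/top1.png

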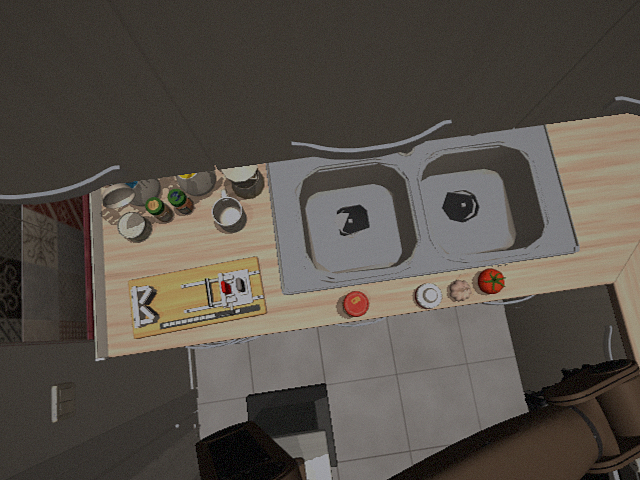

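View pics/side1.png

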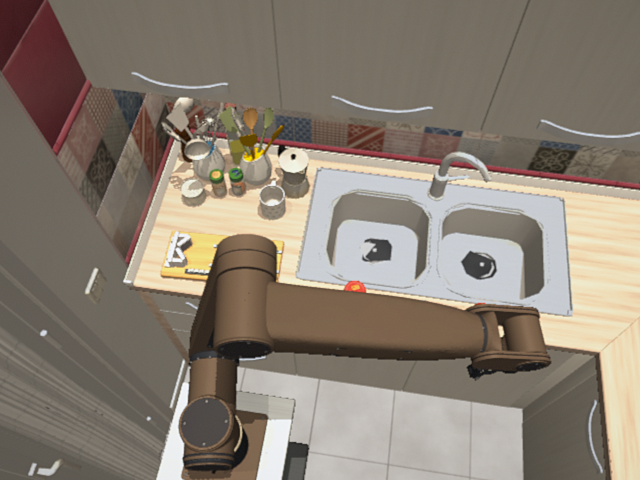

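The top view shows the board at about (130–268, 258–337), with the V jaw at (145,305) and the red lever at (226,288). The jar lid is at (355,304). In the side view the arm hides part of the board.

Run:
```python
from h import *
d=dict(np.load('/tmp/top.npz'));P=pts(d);f=d['frame'];hsv=cv2.cvtColor(f,cv2.COLOR_BGR2HSV)
red=((hsv[...,0]<8)|(hsv[...,0]>172))&(hsv[...,1]>150)&(hsv[...,2]>90)
n,l,st,c=cv2.connectedComponentsWithStats(red.astype(np.uint8))
for i in range(1,n):
    if st[i,4]>15 and st[i,0]>120:
        m=l==i;print(st[i],c[i],np.nanmedian(P[m],0),np.nanmin(P[m],0),np.nanmax(P[m],0))
# jar lid top points
roi=np.zeros((480,640),bool);roi[280:330,330:380]=1
m=roi&(P[...,2]>.093)&(P[...,2]<.11);q=P[m];(x,y),r=cv2.minEnclosingCircle(q[:,:2].astype(np.float32));print('lid',m.sum(),x,y,r,np.median(q,0),q[:,:2].max(0)/2+q[:,:2].min(0)/2,np.ptp(q,0))
# board top
roi[:]=0;roi[240:350,115:285]=1
m=roi&(P[...,2]>.015)&(P[...,2]<.03)
n,l,st,c=cv2.connectedComponentsWithStats(m.astype(np.uint8));i=1+np.argmax(st[1:,4]);m=l==i
q=P[m];r=cv2.minAreaRect(q[:,:2].astype(np.float32));print('board',m.sum(),r,np.median(q[:,2]))
m=roi&(P[...,2]>.015);q=P[m]
cv2.imwrite('pics/crop.png',cv2.resize(f[245:345,115:285],None,fx=4.7,fy=4.7,interpolation=cv2.INTER_CUBIC))
```

```text
[480 269  23  24 265] [489.56981132 281.21132075] [ 0.45982953 -0.64601024  0.05254849] [ 0.43345243 -0.67861274  0.03800286] [ 0.49745188 -0.62633803  0.06196824]
[498 274   5   4  17] [500.05882353 275.76470588] [ 0.47346337 -0.67758438  0.05645403] [ 0.47002615 -0.68552634  0.05035433] [ 0.47822485 -0.66927767  0.0611483 ]
[221 281   5  11  38] [222.97368421 286.21052632] [0.54324607 0.03849587 0.11958801] [0.53080431 0.03441808 0.11497846] [0.55664293 0.04325415 0.1237727 ]
[344 291  25  25 388] [355.83505155 303.78350515] [ 0.45219344 -0.28409627  0.09901165] [ 0.42445557 -0.31489055  0.09200502] [ 0.48615415 -0.25377102  0.10750721]
lid 511 0.4550025761127472 -0.285266250371933 0.03235302120447159 [ 0.45462974 -0.28481144  0.09904281] [ 0.45502527 -0.28537488] [0.06311907 0.06302366 0.01383602]
board 5028 ((0.5391325950622559, 0.13300266861915588), (0.1602601408958435, 0.36106398701667786), 2.653822898864746) 0.022184665951881177
```

View pics/crop.png

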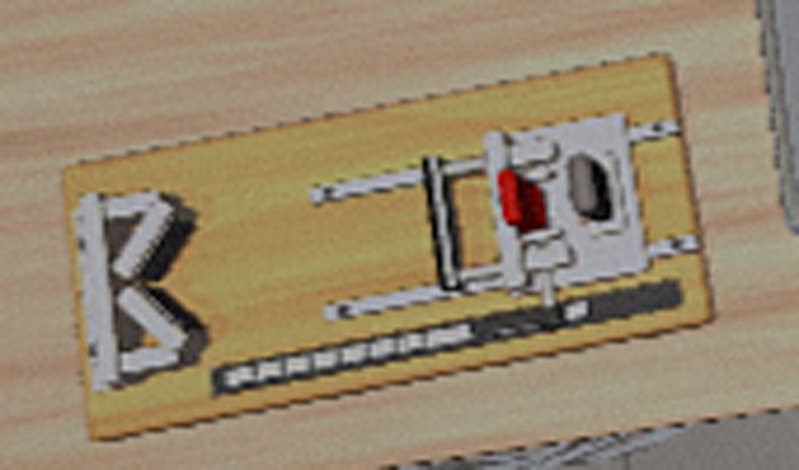

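Request:
{"name": "jog_arm", "arguments": {"increments": [{"dx": 0.96, "dy": 0.98, "az": -0.188, "gripper": 1}, {"dx": 0.96, "dy": 0.98, "az": -0.188, "gripper": 1}, {"dx": 0.96, "dy": 0.98, "az": -0.188, "gripper": 1}, {"dx": 0.96, "dy": 0.98, "az": -0.188, "gripper": 1}]}}

```text
$.increments[0]: bad value
```

Request:
{"name": "jog_arm", "arguments": {"increments": [{"dx": 0.96, "dy": 0.98, "gripper": 1}, {"dx": 0.96, "dy": 0.98, "gripper": 1}, {"dx": 0.96, "dy": 0.98, "gripper": 1}, {"dx": 0.96, "dy": 0.98, "gripper": 1}]}}

```text
$.increments[0]: bad value
```

Request:
{"name": "jog_arm", "arguments": {"increments": [{"dy": 0.96, "gripper": 1}, {"dy": 0.96, "gripper": 1}, {"dy": 0.96, "gripper": 1}, {"dy": 0.96, "gripper": 1}, {"dy": 0.96, "gripper": 1}]}}

```text
$.increments[0]: bad value
```

Run:
```python
from h import *
from scipy.spatial.transform import Rotation as R
s=get_state();print(s['eef_pos'],s['qpos'],ctrl.finger_overhang);print(R.from_quat(s['tcp_rot']).as_matrix().round(4),s['contact_force'],s['wrist_torque'])
# jaw details, board frame
d=dict(np.load('/tmp/top.npz'));a=np.radians(2.654);bx=np.array([np.cos(a),np.sin(a)]);by=np.array([-bx[1],bx[0]]);c=np.array([.5391,.1330])
def bf(u,v,h): p=ray(d,u,v,h)[:2]-c; return (p@bx*1e3).round(1),(p@by*1e3).round(1)
def cr(x,y,h): return bf(115+x/4.7-.4,245+y/4.7-.4,h)
print('pad top edge front',cr(425,158,.068),cr(448,290,.068))
print('red front top',cr(500,190,.117),cr(510,222,.117),'grey back',cr(608,200,.114))
print('teeth',[cr(x,y,.028) for x,y in((218,378),(480,325),(576,312))])
g=cv2.cvtColor(d['frame'],cv2.COLOR_BGR2GRAY)
# strip profile along its line in the board frame
K=d['camera_matrix'];E=np.linalg.inv(d['extrinsics'])
ys=np.arange(-.14,.11,.002)
best=[]
for x in(-.066,-.062,-.058,-.054):
    w=np.array([[*(c+bx*x+by*y),.030,1] for y in ys])@E.T
    u=K[0,0]*w[:,0]/-w[:,2]+K[0,2];v=-K[1,1]*w[:,1]/-w[:,2]+K[1,2]
    pr=cv2.remap(g,u.astype(np.float32)[None],v.astype(np.float32)[None],cv2.INTER_LINEAR)[0]
    print(x,pr.tolist())
```

```text
[ 0.22487734 -0.63576639  0.21506631] [-1.38100879e+00  2.87108414e-01  1.57802755e+00  8.03601871e-06
  1.27864234e+00 -1.49989641e-01] 0.025
[[ 9.428e-01  3.333e-01 -4.000e-04]
 [ 3.333e-01 -9.428e-01  2.100e-03]
 [ 3.000e-04 -2.200e-03 -1.000e+00]] [ 0.41022771 -0.11920597  1.19383106] [ 0.03229688 -0.00417195 -0.00324052]
pad top edge front (np.float64(36.4), np.float64(-41.1)) (np.float64(-38.3), np.float64(-43.6))
red front top (np.float64(3.8), np.float64(-89.4)) (np.float64(-14.0), np.float64(-92.2)) grey back (np.float64(-11.9), np.float64(-144.6))
teeth [(np.float64(-58.5), np.float64(100.4)), (np.float64(-57.2), np.float64(-49.5)), (np.float64(-60.3), np.float64(-104.2))]
-0.066 [68, 66, 62, 60, 60, 58, 59, 58, 58, 60, 56, 57, 58, 58, 52, 53, 56, 58, 62, 65, 62, 47, 42, 35, 27, 30, 31, 34, 41, 60, 63, 63, 67, 58, 52, 57, 66, 68, 65, 61, 54, 45, 60, 67, 60, 57, 55, 51, 50, 61, 67, 67, 61, 67, 63, 57, 62, 70, 70, 66, 70, 60, 54, 47, 44, 54, 56, 63, 64, 54, 48, 46, 55, 56, 61, 61, 62, 52, 51, 53, 59, 64, 61, 53, 62, 54, 51, 54, 62, 62, 62, 63, 70, 58, 55, 60, 60, 54, 51, 56, 
[... 1094 characters left out ...]
 170, 166, 167, 169, 158, 111, 128, 151, 170, 167, 167, 168, 158, 104, 126, 151, 168, 165, 169, 169, 157, 102, 119, 148, 171, 172, 165, 167, 166, 138, 96, 65, 51, 55, 104, 139, 152]
-0.054 [77, 77, 78, 79, 78, 65, 64, 69, 75, 73, 74, 75, 74, 63, 60, 80, 94, 97, 85, 67, 54, 60, 59, 61, 104, 117, 101, 73, 57, 60, 68, 75, 70, 58, 49, 53, 60, 65, 65, 61, 53, 49, 50, 51, 70, 79, 74, 60, 54, 62, 82, 87, 91, 82, 61, 43, 54, 75, 88, 92, 79, 57, 44, 56, 79, 100, 107, 89, 69, 54, 55, 82, 99, 108, 106, 77, 57, 54, 74, 94, 98, 91, 75, 60, 63, 73, 85, 95, 94, 78, 51, 62, 80, 86, 86, 87, 78, 51, 57, 82, 88, 77, 86, 79, 59, 60, 87, 103, 97, 71, 51, 50, 73, 97, 96, 91, 76, 59, 53, 62, 71, 86, 123, 143, 150]
```

Request:
{"name": "jog_arm", "arguments": {"increments": [{"dx": 0.96, "dy": 0.98, "dz": 0, "ax": 0, "ay": 0, "az": -0.188, "gripper": 1}, {"dx": 0.96, "dy": 0.98, "dz": 0, "ax": 0, "ay": 0, "az": -0.188, "gripper": 1}, {"dx": 0.96, "dy": 0.98, "dz": 0, "ax": 0, "ay": 0, "az": -0.188, "gripper": 1}, {"dx": 0.96, "dy": 0.98, "dz": 0, "ax": 0, "ay": 0, "az": -0.188, "gripper": 1}]}}

```text
time: 0.5
eef_pos: [0.3428, -0.5151, 0.2157]
tcp_rot: [1.0, 0.024, 0.0, -0.001]
contact_force: [-0.8, -0.3, -0.0]
opening: 0.999
finger_force: 0.0
```

Request:
{"name": "jog_arm", "arguments": {"increments": [{"dx": 0.96, "dy": 0.98, "dz": 0, "ax": 0, "ay": 0, "az": 0, "gripper": 1}, {"dx": 0.96, "dy": 0.98, "dz": 0, "ax": 0, "ay": 0, "az": 0, "gripper": 1}, {"dx": 0.96, "dy": 0.98, "dz": 0, "ax": 0, "ay": 0, "az": 0, "gripper": 1}, {"dx": 0.96, "dy": 0.98, "dz": 0, "ax": 0, "ay": 0, "az": 0, "gripper": 1}]}}

```text
time: 0.9
eef_pos: [0.4576, -0.398, 0.2159]
tcp_rot: [1.0, 0.024, 0.0, -0.001]
contact_force: [1.0, -0.9, 0.0]
opening: 0.998
finger_force: 0.0
```

Request:
{"name": "jog_arm", "arguments": {"increments": [{"dx": 0, "dy": 0.97, "dz": 0, "ax": 0, "ay": 0, "az": 0, "gripper": 1}, {"dx": 0, "dy": 0.97, "dz": 0, "ax": 0, "ay": 0, "az": 0, "gripper": 1}, {"dx": 0, "dy": 0.97, "dz": 0, "ax": 0, "ay": 0, "az": 0, "gripper": 1}, {"dx": 0, "dy": 0.97, "dz": 0, "ax": 0, "ay": 0, "az": 0, "gripper": 1}, {"dx": 0, "dy": 0.97, "dz": 0, "ax": 0, "ay": 0, "az": 0, "gripper": 1}]}}

```text
time: 1.4
eef_pos: [0.4554, -0.2859, 0.2166]
tcp_rot: [1.0, 0.022, 0.0, 0.001]
contact_force: [-0.6, -0.5, -0.2]
opening: 1.0
finger_force: 0.0
```

Request:
{"name": "jog_arm", "arguments": {"increments": [{"dx": 0, "dy": 0, "dz": -0.35, "ax": 0, "ay": 0, "az": 0, "gripper": 1}, {"dx": 0, "dy": 0, "dz": -0.7, "ax": 0, "ay": 0, "az": 0, "gripper": 1}, {"dx": 0, "dy": 0, "dz": -0.9, "ax": 0, "ay": 0, "az": 0, "gripper": 1}, {"dx": 0, "dy": 0, "dz": -1.0, "ax": 0, "ay": 0, "az": 0, "gripper": 1}, {"dx": 0, "dy": 0, "dz": -1.0, "ax": 0, "ay": 0, "az": 0, "gripper": 1}]}}

```text
time: 1.9
eef_pos: [0.4543, -0.2855, 0.0945]
tcp_rot: [1.0, 0.021, -0.001, -0.001]
contact_force: [-0.7, -0.7, -0.2]
opening: 0.996
finger_force: 0.0
```

Request:
{"name": "jog_arm", "arguments": {"increments": [{"dx": 0, "dy": 0, "dz": 0, "ax": 0, "ay": 0, "az": 0, "gripper": -1}, {"dx": 0, "dy": 0, "dz": 0, "ax": 0, "ay": 0, "az": 0, "gripper": -1}, {"dx": 0, "dy": 0, "dz": 0, "ax": 0, "ay": 0, "az": 0, "gripper": -1}, {"dx": 0, "dy": 0, "dz": 0, "ax": 0, "ay": 0, "az": 0, "gripper": -1}, {"dx": 0, "dy": 0, "dz": 0, "ax": 0, "ay": 0, "az": 0, "gripper": -1}, {"dx": 0, "dy": 0, "dz": 0, "ax": 0, "ay": 0, "az": 0, "gripper": -1}], "force": 35}}

```text
time: 2.5
eef_pos: [0.4555, -0.2848, 0.0966]
tcp_rot: [1.0, 0.022, 0.0, 0.0]
contact_force: [0.5, -0.3, 0.7]
opening: 0.001
finger_force: 0.0
```

Run:
```python
from h import *
d=cam('top');f=d['frame'];cv2.imwrite('pics/c2.png',cv2.resize(f[230:350,280:440],None,fx=5,fy=5,interpolation=cv2.INTER_CUBIC))
```

```text
(no output)
```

View pics/c2.png

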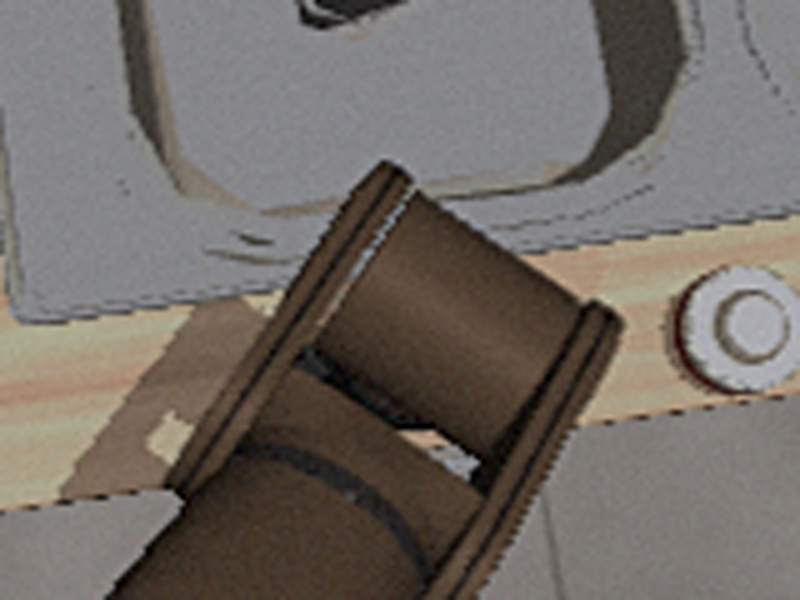

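The top view only shows the arm over the jar spot; the lid is hidden. Checking the side camera.

Run:
```python
from h import *
d=cam('side');f=d['frame'];cv2.imwrite('pics/c3.png',cv2.resize(f[200:360,260:470],None,fx=3.7,fy=3.7,interpolation=cv2.INTER_CUBIC))
s=get_state();print(s['eef_pos'],s['opening'],s['finger_force'],s['contact_force'])
```

```text
[ 0.45540973 -0.28470609  0.09637643] 0.0015233420190246228 0.0 [-0.5175406  -0.56892035  0.13237949]
```

View pics/c3.png

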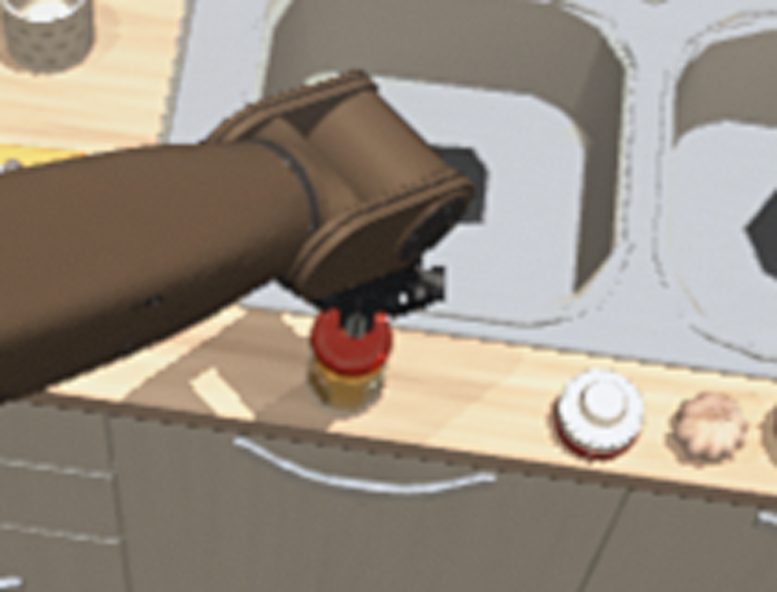

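Run:
```python
from h import *
d=dict(np.load('/tmp/side.npz'));P=pts(d);hsv=cv2.cvtColor(d['frame'],cv2.COLOR_BGR2HSV)
red=((hsv[...,0]<8)|(hsv[...,0]>172))&(hsv[...,1]>150)&(hsv[...,2]>90)
roi=np.zeros((480,640),bool);roi[270:320,335:375]=1
m=red&roi;q=P[m];print('all red',m.sum(),np.nanmin(q,0),np.nanmax(q,0),np.nanmedian(q,0))
t=q[(q[:,2]>.094)];print('top',len(t),t.min(0),t.max(0),cv2.minEnclosingCircle(t[:,:2].astype(np.float32)))
print(cv2.fitEllipse(np.argwhere(m)[:,::-1].astype(np.float32)))
b=(hsv[...,2]<60)&roi;q=P[b];print('dark',np.nanmin(q,0),np.nanmax(q,0),np.nanmedian(q,0))
import itertools
# finger pixels near crop (358,325)
for u,v in((355,287),(357,288),(357,285),(354,284),(360,284)):print(u,v,P[v,u].round(4),d['frame'][v,u])
```

```text
all red 249 [ 0.4221433  -0.31300276  0.08916958] [ 0.47280094 -0.25293251  0.17276731] [ 0.44478029 -0.28205232  0.09791805]
top 210 [ 0.4221433  -0.31300276  0.09402584] [ 0.47280094 -0.25350047  0.17276731] ((0.4511268138885498, -0.2833958864212036), 0.030598655343055725)
((354.67388916015625, 291.043701171875), (16.20395278930664, 17.74758529663086), 90.52334594726562)
dark [ 0.33020487 -0.33232767  0.1243825 ] [ 0.46167488 -0.22844773  0.45476206] [ 0.41677614 -0.28512032  0.2695115 ]
355 287 [ 0.4437 -0.2831  0.1409] [68 72 72]
357 288 [ 0.4453 -0.289   0.1326] [81 85 85]
357 285 [ 0.4465 -0.2879  0.1496] [50 51 54]
354 284 [ 0.4395 -0.2794  0.1683] [26 26 25]
360 284 [ 0.4452 -0.2957  0.1616] [26 22 24]
```

The jar is untouched, standing at about (0.453, -0.284), lid at side-view pixel (355,291). The shut fingers at (357,286) seem to be above the lid, so the true height does not match the reported z. I'll check it from saved depth.

Run:
```python
from h import *
d=dict(np.load('/tmp/side.npz'));P=pts(d)
for v in range(278,296): print(v,[(int(P[v,u,0]*1e3),int(P[v,u,2]*1e3)) for u in range(350,362,2)],d['frame'][v,350:362:2].sum(1).tolist())
K=d['camera_matrix'];E=np.linalg.inv(d['extrinsics'])
for p in((.2249,-.6358,.190),(.2249,-.6358,.240),(.4445,-.2847,.072),(.4445,-.2847,.12)):
    w=E@np.array([*p,1]);print(p,K[0,0]*w[0]/-w[2]+K[0,2],K[1,1]*w[1]/w[2]+K[1,2])
f=cv2.imread('pics/side1.png');cv2.imwrite('pics/c4.png',cv2.resize(f[330:400,430:520],None,fx=6,fy=6,interpolation=cv2.INTER_CUBIC))
```

```text
278 [(356, 375), (361, 365), (418, 248), (417, 253), (417, 253), (420, 251)] [115, 105, 79, 63, 73, 77]
279 [(355, 371), (436, 204), (418, 244), (418, 245), (416, 251), (418, 247)] [94, 71, 66, 73, 75, 84]
280 [(452, 162), (434, 202), (437, 198), (454, 163), (417, 241), (418, 243)] [92, 65, 67, 88, 78, 81]
281 [(449, 163), (436, 190), (437, 191), (453, 160), (458, 150), (439, 191)] [80, 67, 67, 90, 71, 65]
282 [(446, 161), (436, 185), (437, 185), (453, 152), (452, 156), (439, 185)] [77, 61, 67, 90, 70, 72]
283 [(443, 162), (439, 173), (437, 179), (447, 158), (446, 163), (438, 182)] [163, 73, 65, 81, 56, 68]
284 [(470, 97), (440, 163), (439, 168), (445, 158), (441, 166), (445, 161)] [241, 79, 77, 131, 67, 72]
285 [(469, 93), (444, 149), (441, 158), (448, 145), (442, 159), (444, 156)] [248, 75, 129, 182, 120, 84]
286 [(464, 97), (446, 137), (446, 140), (443, 147), (444, 148), (438, 162)] [242, 75, 203, 171, 187, 94]
287 [(461, 98), (445, 133), (444, 139), (444, 139), (441, 147), (449, 132)] [232, 77, 238, 154, 222, 104]
288 [(455, 104), (451, 115), (443, 133), (444, 132), (445, 132), (448, 127)] [225, 137, 250, 165, 212, 119]Traceback (most recent call last):
  File "<stdin>", line 3, in <module>
ValueError: cannot convert float NaN to integer
```

The shut fingers' front face runs down at x ≈ 0.444 and ends near z ≈ 0.12, so the tips are about 5 cm higher than reported while x and y agree. I'll open, go down carefully watching the force, and close again.

Request:
{"name": "jog_arm", "arguments": {"increments": [{"dx": 0, "dy": 0, "dz": 0, "ax": 0, "ay": 0, "az": 0, "gripper": 1}, {"dx": 0, "dy": 0, "dz": 0, "ax": 0, "ay": 0, "az": 0, "gripper": 1}, {"dx": 0, "dy": 0, "dz": 0, "ax": 0, "ay": 0, "az": 0, "gripper": 1}, {"dx": 0, "dy": 0, "dz": 0, "ax": 0, "ay": 0, "az": 0, "gripper": 1}, {"dx": 0, "dy": 0, "dz": 0, "ax": 0, "ay": 0, "az": 0, "gripper": 1}, {"dx": 0, "dy": 0, "dz": -0.1, "ax": 0, "ay": 0, "az": 0, "gripper": 1}, {"dx": 0, "dy": 0, "dz": -0.2, "ax": 0, "ay": 0, "az": 0, "gripper": 1}, {"dx": 0, "dy": 0, "dz": -0.25, "ax": 0, "ay": 0, "az": 0, "gripper": 1}, {"dx": 0, "dy": 0, "dz": -0.25, "ax": 0, "ay": 0, "az": 0, "gripper": 1}]}}

```text
time: 3.5
eef_pos: [0.4543, -0.2837, 0.0642]
tcp_rot: [1.0, 0.022, -0.001, -0.001]
contact_force: [0.7, -0.3, -0.5]
opening: 1.001
finger_force: 0.0
```

Run:
```python
from h import *
d=cam('side');f=d['frame'];P=pts(d);s=get_state();print(s['eef_pos'],s['opening'],s['contact_force'])
f=f[250:320,310:400];cv2.imwrite('pics/c5.png',cv2.resize(f,None,fx=8,fy=8,interpolation=cv2.INTER_CUBIC))
K=d['camera_matrix'];E=np.linalg.inv(d['extrinsics'])
for dz in(-.025,.0,.025,.05):
  for dy in(-.05,.05):
    p=s['eef_pos']+[0,dy,dz];w=E@np.array([*p,1]);print(dz,dy,(K[0,0]*w[0]/-w[2]+K[0,2]).round(1),(K[1,1]*w[1]/w[2]+K[1,2]).round(1))
```

```text
[ 0.45480123 -0.28423447  0.06509586] 1.001529128507435 [ 0.11803973 -0.33847584  0.82762654]
-0.025 -0.05 370.9 300.3
-0.025 0.05 337.2 295.6
0.0 -0.05 371.6 296.9
0.0 0.05 337.4 292.1
0.025 -0.05 372.3 293.4
0.025 0.05 337.7 288.5
0.05 -0.05 373.0 289.8
0.05 0.05 337.9 284.9
```

View pics/c5.png

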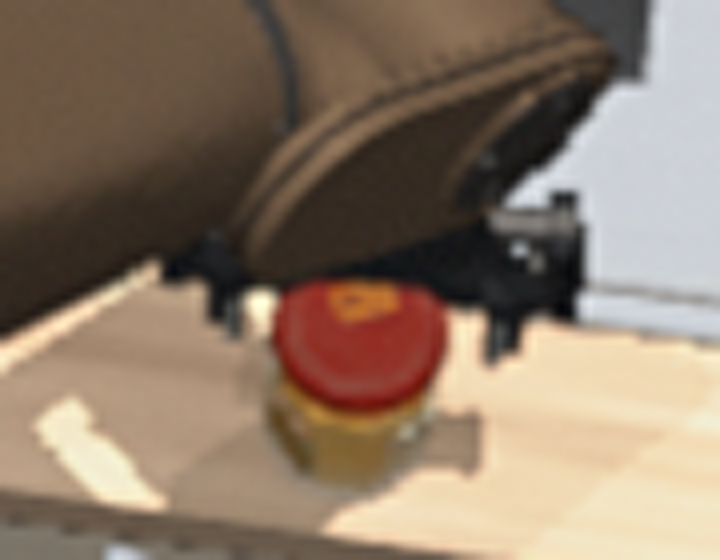

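The view shows the open fingers either side of the lid: tips at side-view (338,291) and (372,295), at a height of about 0.10, level with the lid's top. This agrees with z reading about 48 mm low. I'll go down 24 mm more and close.

Request:
{"name": "jog_arm", "arguments": {"increments": [{"dx": 0, "dy": 0, "dz": -0.1, "ax": 0, "ay": 0, "az": 0, "gripper": 1}, {"dx": 0, "dy": 0, "dz": -0.15, "ax": 0, "ay": 0, "az": 0, "gripper": 1}, {"dx": 0, "dy": 0, "dz": -0.2, "ax": 0, "ay": 0, "az": 0, "gripper": 1}, {"dx": 0, "dy": 0, "dz": -0.2, "ax": 0, "ay": 0, "az": 0, "gripper": 1}]}}

```text
time: 3.95
eef_pos: [0.4547, -0.2842, 0.0411]
tcp_rot: [1.0, 0.022, -0.001, -0.001]
contact_force: [0.8, 0.1, 0.5]
opening: 1.001
finger_force: 0.0
```

Request:
{"name": "jog_arm", "arguments": {"increments": [{"dx": 0, "dy": 0, "dz": 0, "ax": 0, "ay": 0, "az": 0, "gripper": -1}, {"dx": 0, "dy": 0, "dz": 0, "ax": 0, "ay": 0, "az": 0, "gripper": -1}, {"dx": 0, "dy": 0, "dz": 0, "ax": 0, "ay": 0, "az": 0, "gripper": -1}, {"dx": 0, "dy": 0, "dz": 0, "ax": 0, "ay": 0, "az": 0, "gripper": -1}, {"dx": 0, "dy": 0, "dz": 0, "ax": 0, "ay": 0, "az": 0, "gripper": -1}], "force": 35}}

```text
time: 4.45
eef_pos: [0.4557, -0.2848, 0.0428]
tcp_rot: [1.0, 0.022, 0.0, 0.0]
contact_force: [-0.5, 0.5, 4.0]
opening: 0.743
finger_force: 38.7
```

Request:
{"name": "jog_arm", "arguments": {"increments": [{"dx": 0, "dy": 0, "dz": 0.25, "ax": 0, "ay": 0, "az": 0, "gripper": -1}, {"dx": 0, "dy": 0, "dz": 0.5, "ax": 0, "ay": 0, "az": 0, "gripper": -1}, {"dx": 0, "dy": 0, "dz": 0.75, "ax": 0, "ay": 0, "az": 0, "gripper": -1}, {"dx": 0, "dy": 0, "dz": 1, "ax": 0, "ay": 0, "az": 0, "gripper": -1}, {"dx": 0, "dy": 0, "dz": 1, "ax": 0, "ay": 0, "az": 0, "gripper": -1}]}}

```text
time: 4.95
eef_pos: [0.4575, -0.2868, 0.1666]
tcp_rot: [1.0, 0.022, 0.003, 0.003]
contact_force: [0.5, -0.7, -2.0]
opening: 0.74
finger_force: 40.3
```

Request:
{"name": "jog_arm", "arguments": {"increments": [{"dx": 0.04, "dy": 0.25, "dz": 0.2, "ax": 0, "ay": 0, "az": 0, "gripper": -1}, {"dx": 0.08, "dy": 0.5, "dz": 0.33, "ax": 0, "ay": 0, "az": 0, "gripper": -1}, {"dx": 0.12, "dy": 0.75, "dz": 0.33, "ax": 0, "ay": 0, "az": 0, "gripper": -1}, {"dx": 0.17, "dy": 0.983, "dz": 0.33, "ax": 0, "ay": 0, "az": 0, "gripper": -1}]}}

```text
time: 5.35
eef_pos: [0.475, -0.1653, 0.1997]
tcp_rot: [1.0, 0.022, -0.001, -0.001]
contact_force: [-0.1, -0.6, -2.9]
opening: 0.742
finger_force: 40.6
```

Request:
{"name": "jog_arm", "arguments": {"increments": [{"dx": 0.04, "dy": 0.25, "dz": 0, "ax": 0, "ay": 0, "az": 0, "gripper": -1}, {"dx": 0.08, "dy": 0.5, "dz": 0, "ax": 0, "ay": 0, "az": 0, "gripper": -1}, {"dx": 0.12, "dy": 0.75, "dz": 0, "ax": 0, "ay": 0, "az": 0, "gripper": -1}, {"dx": 0.17, "dy": 0.983, "dz": 0, "ax": 0, "ay": 0, "az": 0, "gripper": -1}]}}

```text
time: 5.75
eef_pos: [0.4949, -0.0472, 0.1988]
tcp_rot: [1.0, 0.022, -0.002, -0.001]
contact_force: [-0.2, 0.2, -3.8]
opening: 0.741
finger_force: 40.6
```

Request:
{"name": "jog_arm", "arguments": {"increments": [{"dx": 0.04, "dy": 0.25, "dz": 0, "ax": 0, "ay": 0, "az": 0, "gripper": -1}, {"dx": 0.08, "dy": 0.5, "dz": 0, "ax": 0, "ay": 0, "az": 0, "gripper": -1}, {"dx": 0.12, "dy": 0.75, "dz": 0, "ax": 0, "ay": 0, "az": 0, "gripper": -1}, {"dx": 0.17, "dy": 0.983, "dz": 0, "ax": 0, "ay": 0, "az": 0, "gripper": -1}]}}

```text
time: 6.15
eef_pos: [0.5152, 0.0704, 0.1987]
tcp_rot: [1.0, 0.022, -0.002, -0.0]
contact_force: [-0.1, -1.2, -2.5]
opening: 0.743
finger_force: 40.6
```

Request:
{"name": "jog_arm", "arguments": {"increments": [{"dx": 0.04, "dy": 0.25, "dz": 0, "ax": 0, "ay": 0, "az": 0, "gripper": -1}, {"dx": 0.08, "dy": 0.5, "dz": 0, "ax": 0, "ay": 0, "az": 0, "gripper": -1}, {"dx": 0.12, "dy": 0.75, "dz": 0, "ax": 0, "ay": 0, "az": 0, "gripper": -1}, {"dx": 0.17, "dy": 0.983, "dz": 0, "ax": 0, "ay": 0, "az": 0, "gripper": -1}, {"dx": 0.17, "dy": 0.983, "dz": 0, "ax": 0, "ay": 0, "az": 0, "gripper": -1}, {"dx": 0.17, "dy": 0.983, "dz": 0, "ax": 0, "ay": 0, "az": 0, "gripper": -1}]}}

```text
time: 6.75
eef_pos: [0.5358, 0.1871, 0.1991]
tcp_rot: [1.0, 0.023, -0.002, 0.001]
contact_force: [-1.3, 0.2, -3.6]
opening: 0.743
finger_force: 40.8
```

```bash
cat > lid.py <<'E'
from h import *
a=np.radians(2.654);bx=np.array([np.cos(a),np.sin(a)]);by=np.array([-bx[1],bx[0]]);c=np.array([.5391,.1330])
def bf(p): p=np.asarray(p)[:2]-c; return [round(float(p@bx)*1e3,1),round(float(p@by)*1e3,1)]
def reds(n,x0=100,x1=330):
    d=cam(n);P=pts(d);hsv=cv2.cvtColor(d['frame'],cv2.COLOR_BGR2HSV)
    red=((hsv[...,0]<8)|(hsv[...,0]>172))&(hsv[...,1]>140)&(hsv[...,2]>70)
    k,l,st,ce=cv2.connectedComponentsWithStats(red.astype(np.uint8))
    for i in range(1,k):
        if st[i,4]>12 and x0<st[i,0]<x1 and st[i,1]>150:
            q=P[l==i];q=q[~np.isnan(q[:,0])]
            if len(q): print(n,st[i].tolist(),ce[i].round(1),'med',np.median(q,0).round(4),'min',q.min(0).round(4),'max',q.max(0).round(4),'bf',bf(np.median(q,0)))
    return d,P
E
python3 -c "
from lid import *
reds('top');reds('side')"
```

```text
top [221, 281, 5, 12, 43] [223.  286.6] med [0.5415 0.0382 0.1194] min [0.5284 0.0343 0.1085] max [0.5567 0.0434 0.1248] bf [-2.0, -94.8]
top [228, 285, 3, 7, 16] [228.9 288.1] med [0.5423 0.0337 0.0687] min [0.5344 0.0324 0.0612] max [0.5514 0.0347 0.0843] bf [-1.4, -99.3]
top [138, 296, 19, 12, 128] [146.2 301.8] med [0.5162 0.1798 0.2554] min [0.4873 0.1215 0.2511] max [0.525  0.1981 0.4467] bf [-20.7, 47.8]
side [181, 213, 21, 14, 197] [190.3 220.2] med [0.5213 0.1839 0.2547] min [0.3695 0.1114 0.2468] max [0.5419 0.2116 0.5142] bf [-15.4, 51.6]
side [248, 241, 6, 17, 69] [250.4 249.9] med [0.5342 0.0376 0.1017] min [0.5239 0.0333 0.057 ] max [0.5604 0.053  0.1221] bf [-9.3, -95.1]
```

The raised lid is at z ≈ 0.255, as expected, so the offset is constant. Lowering onto the board.

Request:
{"name": "jog_arm", "arguments": {"increments": [{"dx": 0, "dy": 0, "dz": -0.25, "ax": 0, "ay": 0, "az": 0, "gripper": -1}, {"dx": 0, "dy": 0, "dz": -0.5, "ax": 0, "ay": 0, "az": 0, "gripper": -1}, {"dx": 0, "dy": 0, "dz": -0.75, "ax": 0, "ay": 0, "az": 0, "gripper": -1}, {"dx": 0, "dy": 0, "dz": -0.95, "ax": 0, "ay": 0, "az": 0, "gripper": -1}, {"dx": 0, "dy": 0, "dz": -1, "ax": 0, "ay": 0, "az": 0, "gripper": -1}, {"dx": 0, "dy": 0, "dz": -1, "ax": 0, "ay": 0, "az": 0, "gripper": -1}]}}

```text
time: 7.45
eef_pos: [0.5361, 0.1861, 0.0808]
tcp_rot: [1.0, 0.022, -0.001, 0.0]
contact_force: [0.5, 0.4, -3.1]
opening: 0.744
finger_force: 40.7
```

Request:
{"name": "jog_arm", "arguments": {"increments": [{"dx": 0, "dy": 0, "dz": -0.03, "ax": 0, "ay": 0, "az": 0, "gripper": -1}, {"dx": 0, "dy": 0, "dz": -0.06, "ax": 0, "ay": 0, "az": 0, "gripper": -1}, {"dx": 0, "dy": 0, "dz": -0.09, "ax": 0, "ay": 0, "az": 0, "gripper": -1}, {"dx": 0, "dy": 0, "dz": -0.1, "ax": 0, "ay": 0, "az": 0, "gripper": -1}, {"dx": 0, "dy": 0, "dz": -0.1, "ax": 0, "ay": 0, "az": 0, "gripper": -1}]}}

```text
time: 7.95
eef_pos: [0.5369, 0.1871, 0.0699]
tcp_rot: [1.0, 0.022, -0.0, 0.0]
contact_force: [-0.4, 0.1, -2.8]
opening: 0.741
finger_force: 40.7
```

Request:
{"name": "jog_arm", "arguments": {"increments": [{"dx": 0, "dy": 0, "dz": -0.02, "ax": 0, "ay": 0, "az": 0, "gripper": -1}, {"dx": 0, "dy": 0, "dz": -0.03, "ax": 0, "ay": 0, "az": 0, "gripper": -1}, {"dx": 0, "dy": 0.06, "dz": -0.03, "ax": 0, "ay": 0, "az": 0, "gripper": -1}, {"dx": 0, "dy": 0.12, "dz": -0.03, "ax": 0, "ay": 0, "az": 0, "gripper": -1}, {"dx": -0.01, "dy": 0.17, "dz": -0.03, "ax": 0, "ay": 0, "az": 0, "gripper": -1}, {"dx": -0.01, "dy": 0.2, "dz": -0.03, "ax": 0, "ay": 0, "az": 0, "gripper": -1}, {"dx": -0.01, "dy": 0.21, "dz": -0.03, "ax": 0, "ay": 0, "az": 0, "gripper": -1}, {"dx": -0.01, "dy": 0.21, "dz": -0.03, "ax": 0, "ay": 0, "az": 0, "gripper": -1}]}}

```text
time: 8.75
eef_pos: [0.5358, 0.2125, 0.0663]
tcp_rot: [1.0, 0.023, 0.0, 0.0]
contact_force: [-0.0, -0.6, -2.9]
opening: 0.746
finger_force: 40.7
```

Seat expected at y ≈ 0.218. Creep on until contact.

Request:
{"name": "jog_arm", "arguments": {"increments": [{"dx": 0, "dy": 0.015, "dz": 0, "ax": 0, "ay": 0, "az": 0, "gripper": -1}, {"dx": 0, "dy": 0.03, "dz": 0, "ax": 0, "ay": 0, "az": 0, "gripper": -1}, {"dx": 0, "dy": 0.04, "dz": 0, "ax": 0, "ay": 0, "az": 0, "gripper": -1}, {"dx": 0, "dy": 0.04, "dz": 0, "ax": 0, "ay": 0, "az": 0, "gripper": -1}]}}

```text
time: 9.15
eef_pos: [0.5358, 0.2171, 0.0663]
tcp_rot: [1.0, 0.022, 0.0, -0.0]
contact_force: [-0.5, -0.4, -3.3]
opening: 0.74
finger_force: 40.7
```

Request:
{"name": "jog_arm", "arguments": {"increments": [{"dx": 0, "dy": 0.01, "dz": 0, "ax": 0, "ay": 0, "az": 0, "gripper": -1}, {"dx": 0, "dy": 0.015, "dz": 0, "ax": 0, "ay": 0, "az": 0, "gripper": -1}, {"dx": 0, "dy": 0.015, "dz": 0, "ax": 0, "ay": 0, "az": 0, "gripper": -1}]}}

```text
time: 9.45
eef_pos: [0.5358, 0.2189, 0.0664]
tcp_rot: [1.0, 0.022, 0.0, -0.0]
contact_force: [0.2, 0.5, -3.2]
opening: 0.745
finger_force: 40.7
```

Request:
{"name": "jog_arm", "arguments": {"increments": [{"dx": 0, "dy": 0.008, "dz": 0, "ax": 0, "ay": 0, "az": 0, "gripper": -1}, {"dx": 0, "dy": 0.012, "dz": 0, "ax": 0, "ay": 0, "az": 0, "gripper": -1}, {"dx": 0, "dy": 0.012, "dz": 0, "ax": 0, "ay": 0, "az": 0, "gripper": -1}]}}

```text
time: 9.75
eef_pos: [0.5357, 0.2201, 0.0662]
tcp_rot: [1.0, 0.022, -0.0, 0.0]
contact_force: [1.0, -0.7, -2.8]
opening: 0.741
finger_force: 40.7
```

Request:
{"name": "jog_arm", "arguments": {"increments": [{"dx": 0, "dy": 0.008, "dz": 0, "ax": 0, "ay": 0, "az": 0, "gripper": -1}, {"dx": 0, "dy": 0.012, "dz": 0, "ax": 0, "ay": 0, "az": 0, "gripper": -1}, {"dx": 0, "dy": 0.012, "dz": 0, "ax": 0, "ay": 0, "az": 0, "gripper": -1}]}}

```text
time: 10.05
eef_pos: [0.5358, 0.2207, 0.0663]
tcp_rot: [1.0, 0.023, -0.0, 0.001]
contact_force: [-0.2, -5.2, -1.2]
opening: 0.744
finger_force: 40.7
```

Nested (5 N). Set it down.

Request:
{"name": "jog_arm", "arguments": {"increments": [{"dx": 0, "dy": 0, "dz": -0.01, "ax": 0, "ay": 0, "az": 0, "gripper": -1}, {"dx": 0, "dy": 0, "dz": -0.02, "ax": 0, "ay": 0, "az": 0, "gripper": -1}, {"dx": 0, "dy": 0, "dz": -0.02, "ax": 0, "ay": 0, "az": 0, "gripper": -1}]}}

```text
time: 10.35
eef_pos: [0.5364, 0.2207, 0.0648]
tcp_rot: [1.0, 0.023, 0.0, 0.001]
contact_force: [-0.7, -6.3, 1.3]
opening: 0.746
finger_force: 40.9
```

Request:
{"name": "jog_arm", "arguments": {"increments": [{"dx": 0, "dy": 0, "dz": -0.005, "ax": 0, "ay": 0, "az": 0, "gripper": 0.6}, {"dx": 0, "dy": -0.01, "dz": -0.005, "ax": 0, "ay": 0, "az": 0, "gripper": 1}, {"dx": 0, "dy": -0.01, "dz": -0.005, "ax": 0, "ay": 0, "az": 0, "gripper": 1}, {"dx": 0, "dy": -0.01, "dz": -0.005, "ax": 0, "ay": 0, "az": 0, "gripper": 1}, {"dx": 0, "dy": -0.01, "dz": 0.2, "ax": 0, "ay": 0, "az": 0, "gripper": 1}, {"dx": 0, "dy": -0.01, "dz": 0.5, "ax": 0, "ay": 0, "az": 0, "gripper": 1}, {"dx": 0, "dy": -0.01, "dz": 0.8, "ax": 0, "ay": 0, "az": 0, "gripper": 1}, {"dx": 0, "dy": -0.01, "dz": 0.8, "ax": 0, "ay": 0, "az": 0, "gripper": 1}]}}

```text
time: 11.15
eef_pos: [0.5397, 0.2218, 0.1668]
tcp_rot: [1.0, 0.022, 0.006, -0.001]
contact_force: [0.1, -1.2, -0.2]
opening: 0.999
finger_force: 0.0
```

Request:
{"name": "jog_arm", "arguments": {"increments": [{"dx": 0.02, "dy": -0.3, "dz": 0, "ax": 0, "ay": 0, "az": 0, "gripper": 1}, {"dx": 0.03, "dy": -0.6, "dz": 0, "ax": 0, "ay": 0, "az": 0, "gripper": 1}, {"dx": 0.04, "dy": -0.9, "dz": 0, "ax": 0, "ay": 0, "az": 0, "gripper": 1}, {"dx": 0.04, "dy": -0.9, "dz": 0, "ax": 0, "ay": 0, "az": 0, "gripper": 1}]}}

```text
time: 11.55
eef_pos: [0.5405, 0.1096, 0.1592]
tcp_rot: [1.0, 0.02, -0.0, 0.0]
contact_force: [0.1, 0.7, -0.0]
opening: 1.004
finger_force: 0.0
```

Request:
{"name": "jog_arm", "arguments": {"increments": [{"dx": 0.02, "dy": -0.3, "dz": 0, "ax": 0, "ay": 0, "az": 0, "gripper": 1}, {"dx": 0.03, "dy": -0.6, "dz": 0, "ax": 0, "ay": 0, "az": 0, "gripper": 1}, {"dx": 0.035, "dy": -0.83, "dz": 0, "ax": 0, "ay": 0, "az": 0, "gripper": 1}, {"dx": 0.035, "dy": -0.83, "dz": 0, "ax": 0, "ay": 0, "az": 0, "gripper": 1}, {"dx": 0.035, "dy": -0.83, "dz": 0, "ax": 0, "ay": 0, "az": 0, "gripper": 1}, {"dx": 0.035, "dy": -0.83, "dz": 0, "ax": 0, "ay": 0, "az": 0, "gripper": 1}]}}

```text
time: 12.15
eef_pos: [0.5446, 0.0142, 0.1596]
tcp_rot: [1.0, 0.023, -0.0, -0.0]
contact_force: [-0.2, 0.5, -0.2]
opening: 0.999
finger_force: 0.0
```

Run:
```python
from lid import *
reds('top');d,P=reds('side')
print(get_state()['eef_pos'])
cv2.imwrite('pics/c6.png',cv2.resize(d['frame'][200:300,150:310],None,fx=5,fy=5,interpolation=cv2.INTER_CUBIC))
```

```text
top [138, 288, 19, 26, 264] [146.2 300.1] med [0.5344 0.231  0.1206] min [0.5038 0.203  0.0443] max [0.5648 0.2748 0.1278] bf [-0.1, 98.1]
side [248, 242, 6, 16, 68] [250.4 250.3] med [0.5325 0.0373 0.1014] min [0.5228 0.0332 0.0578] max [0.5672 0.056  0.1251] bf [-11.0, -95.3]
side [130, 244, 5, 13, 15] [132.  250.4] med [0.5048 0.4062 0.0473] min [0.4862 0.4037 0.0426] max [0.5267 0.4107 0.0522] bf [-21.6, 274.5]
[0.54467322 0.01423612 0.15972478]
```

View pics/c6.png

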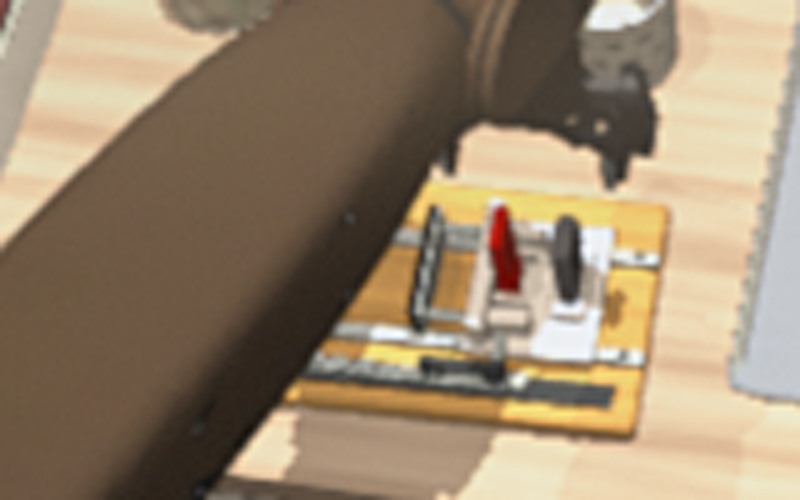

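The view shows the finger tips at side-view (239.6,235) and (272.4,237), spanning the red lever (250,250) and grey grip (263,251).

Run:
```python
from h import *
d=dict(np.load('/tmp/side.npz'));
K=d['camera_matrix'];E=d['extrinsics']
for u,v in((239.6,235),(272.4,237)):
    r=E[:3,:3]@np.array([(u-K[0,2])/K[0,0],-(v-K[1,2])/K[1,1],-1]);o=E[:3,3]
    print(o+r*(.534-o[0])/r[0])
P=pts(d)
# lever and grey front tops at depth
for u,v in((250,242),(251,246),(252,252),(262,245),(263,250),(264,256)): print(u,v,P[v,u].round(4),d['frame'][v,u])
for h in (.114,.12):
  for cx,cy in((497,205),(567,218),(578,218),(490,210)): print(h,cx,cy,ray(d,150+cx/5-.4,200+cy/5-.4,h).round(4))
```

```text
[0.534      0.05958904 0.1842688 ]
[ 0.534      -0.03596785  0.19851999]
250 242 [0.5486 0.0395 0.1232] [ 13  21 161]
251 246 [0.5404 0.0357 0.1146] [21 27 95]
252 252 [0.5378 0.0356 0.0821] [ 6 16 89]
262 245 [0.5504 0.0051 0.1113] [85 85 91]
263 250 [ 0.5329 -0.0018  0.1143] [80 83 89]
264 256 [ 0.5269 -0.0037  0.0883] [53 55 58]
0.114 497 205 [0.5577 0.0455 0.114 ]
0.114 567 218 [0.5554 0.0029 0.114 ]
0.114 578 218 [ 0.5564 -0.0035  0.114 ]
0.114 490 210 [0.5537 0.0489 0.114 ]
0.12 497 205 [0.5545 0.0442 0.12  ]
0.12 567 218 [0.5522 0.0017 0.12  ]
0.12 578 218 [ 0.5532 -0.0047  0.12  ]
0.12 490 210 [0.5505 0.0475 0.12  ]
```

Request:
{"name": "jog_arm", "arguments": {"increments": [{"dx": 0, "dy": 0.03, "dz": -0.3, "ax": 0, "ay": 0, "az": 0, "gripper": 1}, {"dx": 0, "dy": 0.03, "dz": -0.5, "ax": 0, "ay": 0, "az": 0, "gripper": 1}, {"dx": 0, "dy": 0.03, "dz": -0.65, "ax": 0, "ay": 0, "az": 0, "gripper": 1}, {"dx": 0, "dy": 0.03, "dz": -0.75, "ax": 0, "ay": 0, "az": 0, "gripper": 1}, {"dx": 0, "dy": 0.03, "dz": -0.83, "ax": 0, "ay": 0, "az": 0, "gripper": 1}, {"dx": 0, "dy": 0.03, "dz": -0.83, "ax": 0, "ay": 0, "az": 0, "gripper": 1}]}}

```text
time: 12.85
eef_pos: [0.5441, 0.017, 0.0593]
tcp_rot: [1.0, 0.023, -0.001, -0.0]
contact_force: [0.3, -0.1, -0.7]
opening: 1.003
finger_force: 0.0
```

Request:
{"name": "jog_arm", "arguments": {"increments": [{"dx": 0, "dy": 0, "dz": 0, "ax": 0, "ay": 0, "az": 0, "gripper": 0.3}, {"dx": 0, "dy": 0, "dz": 0, "ax": 0, "ay": 0, "az": 0, "gripper": 0.3}, {"dx": 0, "dy": 0, "dz": 0, "ax": 0, "ay": 0, "az": 0, "gripper": 0.3}], "force": 25}}

```text
time: 13.15
eef_pos: [0.5458, 0.0178, 0.0619]
tcp_rot: [1.0, 0.022, 0.001, -0.001]
contact_force: [-0.8, 5.7, 2.4]
opening: 0.653
finger_force: 2.6
```

Request:
{"name": "jog_arm", "arguments": {"increments": [{"dx": 0, "dy": -0.015, "dz": 0, "ax": 0, "ay": 0, "az": 0, "gripper": 0.1}, {"dx": 0, "dy": -0.025, "dz": 0, "ax": 0, "ay": 0, "az": 0, "gripper": -1}, {"dx": 0, "dy": -0.025, "dz": 0, "ax": 0, "ay": 0, "az": 0, "gripper": -1}, {"dx": 0, "dy": -0.025, "dz": 0, "ax": 0, "ay": 0, "az": 0, "gripper": -1}, {"dx": 0, "dy": -0.025, "dz": 0, "ax": 0, "ay": 0, "az": 0, "gripper": -1}], "force": 25}}

```text
time: 13.65
eef_pos: [0.5461, 0.0135, 0.0635]
tcp_rot: [1.0, 0.022, 0.001, -0.001]
contact_force: [-4.3, -1.3, 9.8]
opening: 0.483
finger_force: 26.6
```

Request:
{"name": "jog_arm", "arguments": {"increments": [{"dx": 0, "dy": 0, "dz": 0.02, "ax": 0, "ay": 0, "az": 0, "gripper": -1}, {"dx": 0, "dy": 0, "dz": 0.03, "ax": 0, "ay": 0, "az": 0, "gripper": -1}, {"dx": 0, "dy": 0, "dz": 0.03, "ax": 0, "ay": 0, "az": 0, "gripper": -1}]}}

```text
time: 13.95
eef_pos: [0.546, 0.0135, 0.0637]
tcp_rot: [1.0, 0.022, 0.002, -0.0]
contact_force: [4.6, -1.1, -6.9]
opening: 0.481
finger_force: 27.6
```

Run:
```python
from lid import *
d=cam('side');print(get_state()['eef_pos'])
cv2.imwrite('pics/c7.png',cv2.resize(d['frame'][215:295,180:310],None,fx=6,fy=6,interpolation=cv2.INTER_CUBIC))
```

```text
[0.54598732 0.01352816 0.06373965]
```

View pics/c7.png

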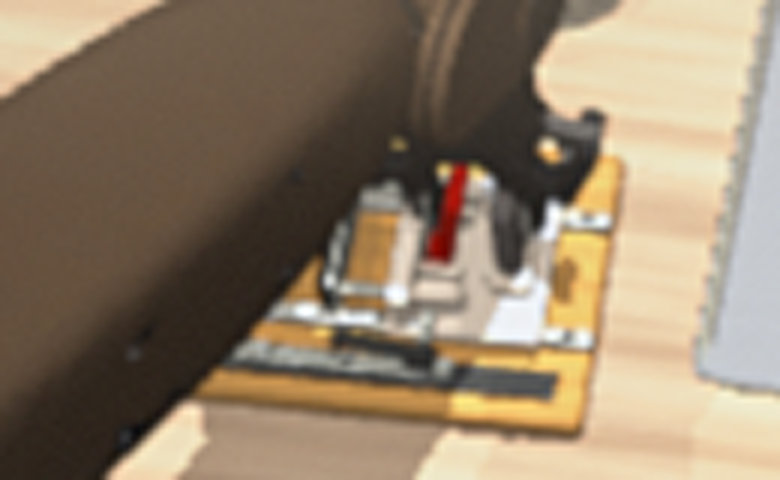

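The red lever now leans back towards the grey grip (crop (450,215)), so it is squeezed. I'll firm up the grip to confirm it's home.

Request:
{"name": "jog_arm", "arguments": {"increments": [{"dx": 0, "dy": 0, "dz": -0.012, "ax": 0, "ay": 0, "az": 0, "gripper": -1}, {"dx": 0, "dy": 0, "dz": -0.012, "ax": 0, "ay": 0, "az": 0, "gripper": -1}, {"dx": 0, "dy": 0, "dz": -0.012, "ax": 0, "ay": 0, "az": 0, "gripper": -1}], "force": 40}}

```text
time: 14.3
eef_pos: [0.546, 0.0134, 0.0637]
tcp_rot: [1.0, 0.022, 0.001, -0.0]
contact_force: [1.9, -1.2, 3.4]
opening: 0.474
finger_force: 42.0
```

Home. Slide the jaw on with the lever held.

Request:
{"name": "jog_arm", "arguments": {"increments": [{"dx": -0.003, "dy": 0.06, "dz": 0, "ax": 0, "ay": 0, "az": 0, "gripper": -1}, {"dx": -0.006, "dy": 0.13, "dz": 0, "ax": 0, "ay": 0, "az": 0, "gripper": -1}, {"dx": -0.01, "dy": 0.21, "dz": 0, "ax": 0, "ay": 0, "az": 0, "gripper": -1}, {"dx": -0.013, "dy": 0.29, "dz": 0, "ax": 0, "ay": 0, "az": 0, "gripper": -1}, {"dx": -0.017, "dy": 0.37, "dz": 0, "ax": 0, "ay": 0, "az": 0, "gripper": -1}, {"dx": -0.021, "dy": 0.45, "dz": 0, "ax": 0, "ay": 0, "az": 0, "gripper": -1}, {"dx": -0.024, "dy": 0.52, "dz": 0, "ax": 0, "ay": 0, "az": 0, "gripper": -1}, {"dx": -0.028, "dy": 0.6, "dz": 0, "ax": 0, "ay": 0, "az": 0, "gripper": -1}, {"dx": -0.031, "dy": 0.667, "dz": 0, "ax": 0, "ay": 0, "az": 0, "gripper": -1}, {"dx": -0.031, "dy": 0.667, "dz": 0, "ax": 0, "ay": 0, "az": 0, "gripper": -1}]}}

```text
time: 15.3
eef_pos: [0.5423, 0.0936, 0.0637]
tcp_rot: [1.0, 0.022, 0.002, 0.0]
contact_force: [0.7, -2.0, 4.1]
opening: 0.473
finger_force: 43.0
```

Request:
{"name": "jog_arm", "arguments": {"increments": [{"dx": 0, "dy": 0.02, "dz": 0, "ax": 0, "ay": 0, "az": 0, "gripper": -1}, {"dx": -0.002, "dy": 0.04, "dz": 0, "ax": 0, "ay": 0, "az": 0, "gripper": -1}, {"dx": -0.003, "dy": 0.06, "dz": 0, "ax": 0, "ay": 0, "az": 0, "gripper": -1}]}}

```text
time: 15.6
eef_pos: [0.542, 0.0994, 0.0637]
tcp_rot: [1.0, 0.022, 0.001, 0.001]
contact_force: [1.2, -6.8, 5.1]
opening: 0.477
finger_force: 45.8
```

Request:
{"name": "jog_arm", "arguments": {"increments": [{"dx": 0, "dy": 0.01, "dz": 0, "ax": 0, "ay": 0, "az": 0, "gripper": -1}, {"dx": -0.001, "dy": 0.02, "dz": 0, "ax": 0, "ay": 0, "az": 0, "gripper": -1}, {"dx": -0.001, "dy": 0.03, "dz": 0, "ax": 0, "ay": 0, "az": 0, "gripper": -1}]}}

```text
time: 15.9
eef_pos: [0.5419, 0.103, 0.0637]
tcp_rot: [1.0, 0.022, 0.001, 0.001]
contact_force: [1.8, -7.0, 5.1]
opening: 0.476
finger_force: 45.8
```

Run:
```python
from lid import *
d,P=reds('top');print(get_state()['eef_pos'])
cv2.imwrite('pics/c8.png',cv2.resize(d['frame'][250:345,115:275],None,fx=5,fy=5,interpolation=cv2.INTER_CUBIC))
```

```text
[0.54188667 0.10318189 0.06372702]
```

View pics/c8.png

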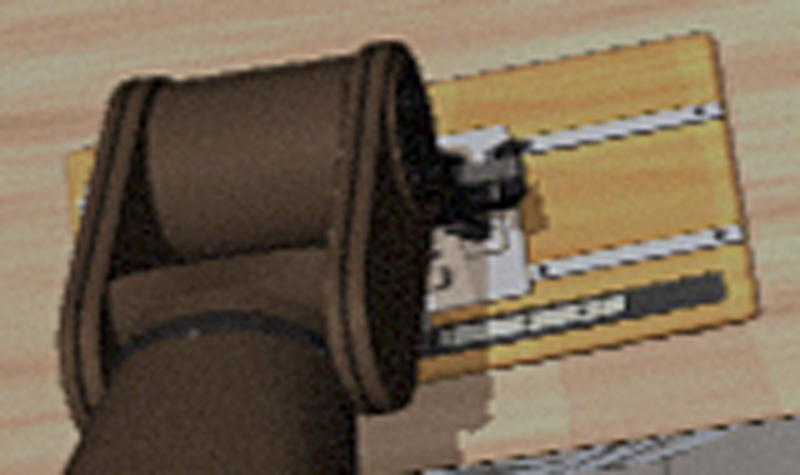

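The jaw plate moves along with the gripper (back edge at crop (520,240)); the jar is hidden. Continue by force.

Request:
{"name": "jog_arm", "arguments": {"increments": [{"dx": 0, "dy": 0.01, "dz": 0, "ax": 0, "ay": 0, "az": 0, "gripper": -1}, {"dx": 0, "dy": 0.02, "dz": 0, "ax": 0, "ay": 0, "az": 0, "gripper": -1}, {"dx": -0.001, "dy": 0.03, "dz": 0, "ax": 0, "ay": 0, "az": 0, "gripper": -1}]}}

```text
time: 16.25
eef_pos: [0.5418, 0.1066, 0.0637]
tcp_rot: [1.0, 0.022, 0.001, 0.001]
contact_force: [0.9, -7.4, 5.6]
opening: 0.471
finger_force: 45.8
```

Request:
{"name": "jog_arm", "arguments": {"increments": [{"dx": 0, "dy": 0.007, "dz": 0, "ax": 0, "ay": 0, "az": 0, "gripper": -1}, {"dx": 0, "dy": 0.014, "dz": 0, "ax": 0, "ay": 0, "az": 0, "gripper": -1}, {"dx": -0.001, "dy": 0.02, "dz": 0, "ax": 0, "ay": 0, "az": 0, "gripper": -1}]}}

```text
time: 16.55
eef_pos: [0.5416, 0.109, 0.0637]
tcp_rot: [1.0, 0.022, 0.001, 0.001]
contact_force: [1.8, -7.8, 5.6]
opening: 0.477
finger_force: 45.7
```

Request:
{"name": "jog_arm", "arguments": {"increments": [{"dx": 0, "dy": 0.007, "dz": 0, "ax": 0, "ay": 0, "az": 0, "gripper": -1}, {"dx": 0, "dy": 0.014, "dz": 0, "ax": 0, "ay": 0, "az": 0, "gripper": -1}, {"dx": -0.001, "dy": 0.02, "dz": 0, "ax": 0, "ay": 0, "az": 0, "gripper": -1}]}}

```text
time: 16.85
eef_pos: [0.5415, 0.1114, 0.0637]
tcp_rot: [1.0, 0.022, 0.001, 0.001]
contact_force: [1.5, -7.1, 5.6]
opening: 0.471
finger_force: 45.7
```

Request:
{"name": "jog_arm", "arguments": {"increments": [{"dx": 0, "dy": 0.007, "dz": 0, "ax": 0, "ay": 0, "az": 0, "gripper": -1}, {"dx": 0, "dy": 0.014, "dz": 0, "ax": 0, "ay": 0, "az": 0, "gripper": -1}, {"dx": -0.001, "dy": 0.02, "dz": 0, "ax": 0, "ay": 0, "az": 0, "gripper": -1}]}}

```text
time: 17.15
eef_pos: [0.5414, 0.1126, 0.0637]
tcp_rot: [1.0, 0.022, 0.001, 0.002]
contact_force: [1.4, -11.6, 5.2]
opening: 0.475
finger_force: 49.0
```

Request:
{"name": "jog_arm", "arguments": {"increments": [{"dx": 0, "dy": 0.006, "dz": 0, "ax": 0, "ay": 0, "az": 0, "gripper": -1}, {"dx": 0, "dy": 0.012, "dz": 0, "ax": 0, "ay": 0, "az": 0, "gripper": -1}, {"dx": 0, "dy": 0.018, "dz": 0, "ax": 0, "ay": 0, "az": 0, "gripper": -1}]}}

```text
time: 17.45
eef_pos: [0.5413, 0.1146, 0.0637]
tcp_rot: [1.0, 0.022, 0.001, 0.002]
contact_force: [-0.1, -12.7, 5.5]
opening: 0.474
finger_force: 49.2
```

Pad is on the jar (force stepped from 7.5 to 12.7 N). Release the lever, then bring only the back finger up to the grey grip.

Request:
{"name": "jog_arm", "arguments": {"increments": [{"dx": 0, "dy": 0, "dz": 0, "ax": 0, "ay": 0, "az": 0, "gripper": 0.6}, {"dx": 0, "dy": 0, "dz": 0, "ax": 0, "ay": 0, "az": 0, "gripper": 0.6}, {"dx": 0, "dy": 0, "dz": 0, "ax": 0, "ay": 0, "az": 0, "gripper": 0.6}, {"dx": 0, "dy": 0, "dz": 0, "ax": 0, "ay": 0, "az": 0, "gripper": 0.6}]}}

```text
time: 17.85
eef_pos: [0.5393, 0.1176, 0.0619]
tcp_rot: [1.0, 0.023, -0.001, 0.0]
contact_force: [0.0, -0.4, 0.5]
opening: 0.801
finger_force: 0.0
```

Request:
{"name": "jog_arm", "arguments": {"increments": [{"dx": 0, "dy": 0.04, "dz": 0, "ax": 0, "ay": 0, "az": 0, "gripper": 0.6}, {"dx": 0, "dy": 0.06, "dz": 0, "ax": 0, "ay": 0, "az": 0, "gripper": 0.4}, {"dx": 0, "dy": 0.06, "dz": 0, "ax": 0, "ay": 0, "az": 0, "gripper": 0.4}, {"dx": 0, "dy": 0.06, "dz": 0, "ax": 0, "ay": 0, "az": 0, "gripper": 0.4}]}}

```text
time: 18.25
eef_pos: [0.5398, 0.1236, 0.0625]
tcp_rot: [1.0, 0.023, -0.001, 0.001]
contact_force: [-1.6, -5.7, 0.7]
opening: 0.702
finger_force: 2.5
```

Request:
{"name": "jog_arm", "arguments": {"increments": [{"dx": 0, "dy": 0.005, "dz": 0, "ax": 0, "ay": 0, "az": 0, "gripper": 0.4}, {"dx": 0, "dy": 0.01, "dz": 0, "ax": 0, "ay": 0, "az": 0, "gripper": 0.4}]}}

```text
time: 18.45
eef_pos: [0.5398, 0.1236, 0.0624]
tcp_rot: [1.0, 0.023, -0.001, 0.003]
contact_force: [-1.8, -11.0, 1.5]
opening: 0.697
finger_force: 5.3
```

Request:
{"name": "jog_arm", "arguments": {"increments": [{"dx": 0, "dy": 0.005, "dz": 0, "ax": 0, "ay": 0, "az": 0, "gripper": 0.4}, {"dx": 0, "dy": 0.01, "dz": 0, "ax": 0, "ay": 0, "az": 0, "gripper": 0.4}]}}

```text
time: 18.65
eef_pos: [0.5398, 0.1236, 0.0624]
tcp_rot: [1.0, 0.023, -0.001, 0.004]
contact_force: [-2.5, -14.2, 2.7]
opening: 0.7
finger_force: 7.1
```

Run:
```python
from lid import *
d,P=reds('side',150,330);reds('top')
s=get_state();print(s['eef_pos'],s['contact_force'])
cv2.imwrite('pics/c9.png',cv2.resize(d['frame'][215:295,150:280],None,fx=6,fy=6,interpolation=cv2.INTER_CUBIC))
for x,y in((420,364),(505,372)): print('pawl parked',bf(ray(d,150+x/5-.4,200+y/5-.4,.034)))
```

```text
side [218, 239, 5, 16, 63] [219.7 247.5] med [0.5276 0.1293 0.1027] min [0.521  0.1217 0.0596] max [0.5442 0.1406 0.1577] bf [-11.7, -3.2]
[0.53981186 0.1235631  0.06240604] [ -1.78777346 -13.03516935   1.37354884]
pawl parked [-56.0, -44.3]
pawl parked [-55.8, -96.2]
```

View pics/c9.png

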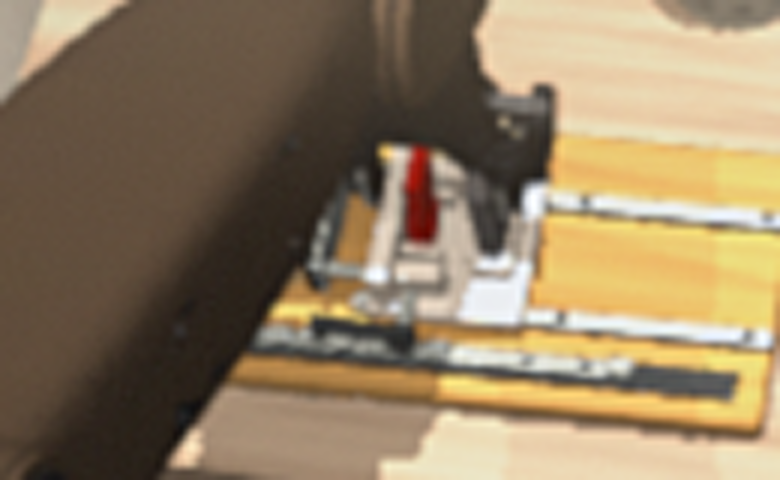

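The lever is about half way between free and squeezed home (crop, top (420,150), bottom (423,240)), so the pawl stands on a tooth. Ease on; the drop is expected roughly 10 mm further.

Request:
{"name": "jog_arm", "arguments": {"increments": [{"dx": 0, "dy": 0.005, "dz": 0, "ax": 0, "ay": 0, "az": 0, "gripper": 0.4}, {"dx": 0, "dy": 0.01, "dz": 0, "ax": 0, "ay": 0, "az": 0, "gripper": 0.4}, {"dx": 0, "dy": 0.01, "dz": 0, "ax": 0, "ay": 0, "az": 0, "gripper": 0.4}]}}

```text
time: 19.05
eef_pos: [0.5398, 0.1237, 0.0623]
tcp_rot: [1.0, 0.023, -0.001, 0.005]
contact_force: [-1.3, -16.8, 2.2]
opening: 0.703
finger_force: 8.1
```

Request:
{"name": "jog_arm", "arguments": {"increments": [{"dx": 0, "dy": 0.005, "dz": 0, "ax": 0, "ay": 0, "az": 0, "gripper": 0.4}, {"dx": 0, "dy": 0.01, "dz": 0, "ax": 0, "ay": 0, "az": 0, "gripper": 0.4}, {"dx": 0, "dy": 0.01, "dz": 0, "ax": 0, "ay": 0, "az": 0, "gripper": 0.4}]}}

```text
time: 19.35
eef_pos: [0.5397, 0.1247, 0.0623]
tcp_rot: [1.0, 0.023, -0.001, 0.005]
contact_force: [-3.9, -16.4, 2.5]
opening: 0.698
finger_force: 8.5
```

Moving now at about 16.5 N. Continue in small steps.

Request:
{"name": "jog_arm", "arguments": {"increments": [{"dx": 0, "dy": 0.006, "dz": 0, "ax": 0, "ay": 0, "az": 0, "gripper": 0.4}, {"dx": 0, "dy": 0.012, "dz": 0, "ax": 0, "ay": 0, "az": 0, "gripper": 0.4}, {"dx": -0.001, "dy": 0.018, "dz": 0, "ax": 0, "ay": 0, "az": 0, "gripper": 0.4}]}}

```text
time: 19.65
eef_pos: [0.5396, 0.1266, 0.0623]
tcp_rot: [1.0, 0.023, -0.001, 0.005]
contact_force: [-1.5, -17.3, 1.7]
opening: 0.699
finger_force: 9.1
```

Request:
{"name": "jog_arm", "arguments": {"increments": [{"dx": 0, "dy": 0.005, "dz": 0, "ax": 0, "ay": 0, "az": 0, "gripper": 0.4}, {"dx": 0, "dy": 0.01, "dz": 0, "ax": 0, "ay": 0, "az": 0, "gripper": 0.4}, {"dx": -0.001, "dy": 0.015, "dz": 0, "ax": 0, "ay": 0, "az": 0, "gripper": 0.4}]}}

```text
time: 19.95
eef_pos: [0.5396, 0.1283, 0.0623]
tcp_rot: [1.0, 0.023, -0.001, 0.005]
contact_force: [-2.4, -17.9, 2.0]
opening: 0.697
finger_force: 9.0
```

Request:
{"name": "jog_arm", "arguments": {"increments": [{"dx": 0, "dy": 0.005, "dz": 0, "ax": 0, "ay": 0, "az": 0, "gripper": 0.4}, {"dx": 0, "dy": 0.01, "dz": 0, "ax": 0, "ay": 0, "az": 0, "gripper": 0.4}, {"dx": -0.001, "dy": 0.015, "dz": 0, "ax": 0, "ay": 0, "az": 0, "gripper": 0.4}]}}

```text
time: 20.25
eef_pos: [0.5395, 0.1301, 0.0623]
tcp_rot: [1.0, 0.023, -0.001, 0.005]
contact_force: [-1.8, -18.4, 2.5]
opening: 0.706
finger_force: 9.0
```

Request:
{"name": "jog_arm", "arguments": {"increments": [{"dx": 0, "dy": 0.005, "dz": 0, "ax": 0, "ay": 0, "az": 0, "gripper": 0.4}, {"dx": 0, "dy": 0.01, "dz": 0, "ax": 0, "ay": 0, "az": 0, "gripper": 0.4}, {"dx": -0.001, "dy": 0.01, "dz": 0, "ax": 0, "ay": 0, "az": 0, "gripper": 0.4}]}}

```text
time: 20.55
eef_pos: [0.5394, 0.1314, 0.0623]
tcp_rot: [1.0, 0.023, -0.001, 0.005]
contact_force: [-1.1, -17.9, 1.9]
opening: 0.697
finger_force: 8.7
```

Request:
{"name": "jog_arm", "arguments": {"increments": [{"dx": 0, "dy": 0.005, "dz": 0, "ax": 0, "ay": 0, "az": 0, "gripper": 0.4}, {"dx": 0, "dy": 0.01, "dz": 0, "ax": 0, "ay": 0, "az": 0, "gripper": 0.4}]}}

```text
time: 20.75
eef_pos: [0.5394, 0.1324, 0.0623]
tcp_rot: [1.0, 0.023, -0.001, 0.005]
contact_force: [-1.4, -19.5, 1.8]
opening: 0.7
finger_force: 9.4
```

Request:
{"name": "jog_arm", "arguments": {"increments": [{"dx": 0, "dy": 0.005, "dz": 0, "ax": 0, "ay": 0, "az": 0, "gripper": 0.4}, {"dx": 0, "dy": 0.01, "dz": 0, "ax": 0, "ay": 0, "az": 0, "gripper": 0.4}]}}

```text
time: 20.95
eef_pos: [0.5393, 0.135, 0.0624]
tcp_rot: [1.0, 0.023, -0.001, 0.004]
contact_force: [-2.4, -13.8, 2.7]
opening: 0.699
finger_force: 6.8
```

Request:
{"name": "jog_arm", "arguments": {"increments": [{"dx": 0, "dy": 0.005, "dz": 0, "ax": 0, "ay": 0, "az": 0, "gripper": 0.4}, {"dx": 0, "dy": 0.01, "dz": 0, "ax": 0, "ay": 0, "az": 0, "gripper": 0.4}]}}

```text
time: 21.15
eef_pos: [0.5392, 0.1362, 0.0623]
tcp_rot: [1.0, 0.023, -0.001, 0.004]
contact_force: [-2.3, -13.4, 2.9]
opening: 0.693
finger_force: 6.9
```

The force fell from 19.5 to 13.8 N with a small surge: the pawl seems to have dropped. Check the lever's lean by numbers.

Run:
```python
from lid import *
def lean(f,x0,x1):
    hsv=cv2.cvtColor(f,cv2.COLOR_BGR2HSV)
    m=((hsv[...,0]<8)|(hsv[...,0]>172))&(hsv[...,1]>140)&(hsv[...,2]>70)
    m[:235]=0;m[268:]=0;m[:,:x0]=0;m[:,x1:]=0
    k,l,st,ce=cv2.connectedComponentsWithStats(m.astype(np.uint8));i=1+np.argmax(st[1:,4]);v,u=np.nonzero(l==i)
    return st[i].tolist(),np.polyfit(v,u,1).round(3),np.polyfit(v[v>245],u[v>245],1).round(3)
d=cam('side');print('now',lean(d['frame'],205,235));s=get_state();print(s['eef_pos'],s['contact_force'])
def un(n,f,w,h): return cv2.resize(cv2.imread('pics/'+n),(w,h),interpolation=cv2.INTER_AREA)
for n,w,h,ox,oy in(('c6.png',160,100,150,200),('c7.png',130,80,180,215),('c9.png',130,80,150,215)):
    b=np.zeros((480,640,3),np.uint8);b[oy:oy+h,ox:ox+w]=un(n,0,w,h);print(n,lean(b,205,265))
```

```text
now ([210, 239, 9, 16, 81], array([  0.244, 153.787]), array([  0.186, 168.469]))
[0.53915777 0.1363196  0.06232907] [ -1.91207141 -13.16436217   1.46925773]
c6.png ([248, 242, 6, 16, 68], array([1.4700e-01, 2.1359e+02]), array([1.74000e-01, 2.06717e+02]))
c7.png ([251, 242, 7, 16, 54], array([-2.72000e-01,  3.22463e+02]), array([-2.54000e-01,  3.17917e+02]))
c9.png ([218, 239, 5, 16, 62], array([2.20000e-02, 2.14211e+02]), array([1.80000e-02, 2.15174e+02]))
```

Lean 0.24 now against 0.02 on the tooth: lever fully free, pawl down. Back off centred and lift clear.

Request:
{"name": "jog_arm", "arguments": {"increments": [{"dx": 0, "dy": -0.03, "dz": 0, "ax": 0, "ay": 0, "az": 0, "gripper": 0.4}, {"dx": 0, "dy": -0.05, "dz": 0, "ax": 0, "ay": 0, "az": 0, "gripper": 0.4}, {"dx": 0, "dy": -0.05, "dz": 0, "ax": 0, "ay": 0, "az": 0, "gripper": 0.4}, {"dx": 0, "dy": -0.05, "dz": 0.15, "ax": 0, "ay": 0, "az": 0, "gripper": 0.4}, {"dx": 0, "dy": -0.05, "dz": 0.4, "ax": 0, "ay": 0, "az": 0, "gripper": 0.4}, {"dx": 0, "dy": -0.05, "dz": 0.7, "ax": 0, "ay": 0, "az": 0, "gripper": 0.4}, {"dx": 0, "dy": -0.05, "dz": 1, "ax": 0, "ay": 0, "az": 0, "gripper": 0.4}]}}

```text
time: 21.9
eef_pos: [0.5392, 0.1346, 0.1834]
tcp_rot: [1.0, 0.023, -0.0, -0.0]
contact_force: [0.9, -0.2, 0.8]
opening: 0.699
finger_force: 0.0
```

Request:
{"name": "jog_arm", "arguments": {"increments": [{"dx": 0, "dy": -0.4, "dz": 0.2, "ax": 0, "ay": 0, "az": 0, "gripper": 0.4}, {"dx": 0, "dy": -0.8, "dz": 0.2, "ax": 0, "ay": 0, "az": 0, "gripper": 0.4}, {"dx": 0, "dy": -1, "dz": 0.2, "ax": 0, "ay": 0, "az": 0, "gripper": 0.4}, {"dx": 0, "dy": -1, "dz": 0.2, "ax": 0, "ay": 0, "az": 0, "gripper": 0.4}]}}

```text
time: 22.3
eef_pos: [0.5399, 0.0118, 0.207]
tcp_rot: [1.0, 0.02, 0.001, 0.0]
contact_force: [-0.0, 0.7, -0.2]
opening: 0.695
finger_force: 0.0
```

Request:
{"name": "jog_arm", "arguments": {"increments": [{"dx": 0, "dy": -0.4, "dz": 0, "ax": 0, "ay": 0, "az": 0, "gripper": 0.4}, {"dx": 0, "dy": -0.8, "dz": 0, "ax": 0, "ay": 0, "az": 0, "gripper": 0.4}, {"dx": 0, "dy": -1, "dz": 0, "ax": 0, "ay": 0, "az": 0, "gripper": 0.4}, {"dx": 0, "dy": -1, "dz": 0, "ax": 0, "ay": 0, "az": 0, "gripper": 0.4}, {"dx": 0, "dy": -1, "dz": 0, "ax": 0, "ay": 0, "az": 0, "gripper": 0.4}]}}

```text
time: 22.8
eef_pos: [0.5397, -0.105, 0.2061]
tcp_rot: [1.0, 0.022, -0.0, -0.001]
contact_force: [-0.3, 0.6, -0.5]
opening: 0.7
finger_force: 0.0
```

Run:
```python
from lid import *
reds('side',150,330);d,P=reds('top')
g=P[250:345,115:285];q=g[(g[...,2]>.112)&(g[...,2]<.13)];q=q[q[:,1]>.18];(x,y),r=cv2.minEnclosingCircle(q[:,:2].astype(np.float32));print('lid',len(q),bf((x,y)),r,np.median(q[:,2]),q[:,2].std())
print(get_state()['eef_pos'])
```

```text
side [178, 230, 14, 11, 62] [183.9 234.6] med [0.5458 0.2393 0.1193] min [0.5232 0.2207 0.0217] max [0.6054 0.2798 0.1259] bf [11.7, 105.9]
top [138, 288, 26, 26, 452] [150.8 300.6] med [0.532  0.2191 0.1208] min [0.5036 0.1875 0.0384] max [0.5697 0.275  0.1265] bf [-3.1, 86.3]
top [177, 289, 5, 12, 41] [179.3 294.8] med [0.5369 0.1484 0.1197] min [0.5249 0.1441 0.0205] max [0.561  0.1837 0.1234] bf [-1.5, 15.5]
top [186, 292, 3, 9, 19] [187.3 295.9] med [0.5377 0.1434 0.0691] min [0.5269 0.1416 0.0613] max [0.5486 0.1444 0.078 ] bf [-0.9, 10.4]
lid 550 [-0.6, 85.7] 0.032374270260334015 0.12071509678670322 0.0023874750557525267
[ 0.5396901  -0.10434187  0.20621697]
```

```bash
python3 -c "
from plant import job
print(job.sign_off())"
```

```text
the job is handed in; nothing more can be done
None
```

The job is handed in: the jar stands level in the V jaw with the spring pad pressed in about 14 mm of its 26 mm, the lever is free, the pawl looks to have dropped into a notch, and the arm is clear; the hand-in call returned no verdict.

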